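# Tip the hex nuts out of the divided dish

## Robot

A 6-joint arm with a two-finger parallel gripper is mounted at the origin on the work surface. World frame = base frame: x ahead of the robot, y to its left, z up, the work surface at z = 0. Lengths are in mm, angles in degrees, forces in N, time in s.
With the tool pointing down it reaches from about 300 to 850 mm from the base axis. Payload 4.2 kg.
Tool frame: the origin (TCP) lies on the centre line of the jaws, within the pads' length; the fingertips stand 14 mm ahead of it and the grasp point (between the pads) lies 5 mm behind it; z points along the fingers, y is the direction in which the jaws open and shut (so a half turn about z gives the same grasp; the last joint's range is limited). The gripper opens to 91 mm and grips with 3 to 60 N. Pads are 32 mm wide; open, the fingers measure 118 mm over their backs; the gripper's body (76 mm by 178 mm) begins 60 mm behind the grasp point.
Start: joints at [67.666, 18.312, 89.639, -0, 72.044, -1.146], TCP at [207.824, 536.144, 227.976] pointing down, gripper open.
Joint ranges: [-177.97, 177.97], [-48.28, 115.42], [12.27, 149.76], [-77.06, 257.06], [2.81, 150.46], [-146.56, 146.56]. Speed limits (degrees/s): [147.25, 147.25, 180, 180, 180, 180].

## Interface

Orientations are given as [roll, pitch, yaw] about the fixed x, y, z axes, in that order (R = Rz(yaw) Ry(pitch) Rx(roll)).
In Python, from workcell import env gives the robot as it stands.
- The arm moves only by the tool play_rows, never from a script. Its argument "increments" is a list of rows, each a list of 5 numbers: the shift along the world's x, y, z in mm, then the turn about the world's z in degrees, then the closure, from 0 (fully open) to 1 (shut). In form: [[x, y, z, yaw, fingers], ...]. A call has 1 to 20 rows; each row shifts and turns the commanded pose from where the row before left it; what a row does not reach is not made up. A row lasts 1/8 s, in which the tool goes at most 62.5 mm and 10.7 degrees, less where a joint would pass 70% of its speed; a pose out of reach is approached as far as the arm can. A call is refused whole if a number of a shift passes 62.5 or a number of a turn 10.7, either way. A call with a gripper value outside its range is refused whole. The fingers move at their own pace and stop on an object; "newtons" is the grip in N (left out, the last holds). Time passes only in rows, so rows that do not move let the fingers close. It gives the time, the measured TCP pose, the force and the opening at its end, in the units of the state.
- env.state(): the state, without advancing time (a new reading comes with each control period).
- env.grab_frame(name): name is "scene" or "top"; returns the picture (400x640x3 uint8, red, green, blue); there is no depth.
- env.calibration(name): a dict with "fx", "fy", "cx", "cy" (pixels), "dist_coeffs" ([k1, k2, p1, p2, k3] as OpenCV has them; the pictures are not rectified), "R" (3x3) and "t" (3): a world point X has camera coordinates R X + t. Camera axes: x right, y down, z forward; pixel columns grow to the right and rows downward; lengths in mm; the calibration is good to about 2 mm. A picture is of the moment at which its call begins. calibration takes no time and is no camera call.
- env.job_done(): hands the job in, once; it reports no verdict.
The state is a dict: "time_s": time; "qpos": joint angles; "qvel": joint speeds; "effort": joint torques, N m; "ee_pos": TCP position; "ee_rot": TCP orientation; "force": force on the tool from outside, world axes, zero at the start; "torque": the same for the moment, N m; "gripper_width": finger opening in mm.
Only numpy, scipy, OpenCV 4.12 (cv2) and the standard library are available. Lean on these libraries where they do the work, as an engineer would, in place of code of your own. Each camera call takes 0.05 s, during which the arm holds its last target.

## Task

At the record-cutting lathe, the two-section dish on the round mat holds two hex nuts on one side of its divider and two flat clamp bars on the other. Lift the dish by the tab on its divider, turn it so that the nut side faces down when you tip it over the steel bin, and let both nuts slide into the bin while both clamp bars stay in the dish. Then set the dish down gently, upright, on the middle of its round mat, and do not disturb the other things on the bench.

Things in the scene. Friction and masses are not known exactly. Their poses are not given: they have to be found in the camera images.
- dish_grip (a point): Centre of the flat upright grip tab on top of the dish's divider. Tab: 12 mm thick (dish x), 40 mm wide (dish y), 36 mm tall (z); it spans 41 to 77 mm above the dish's underside and this point is 60 mm above it, on the dish's centre line. Axes are the dish's: z up out of the dish, y along the divider, x across it; one compartment lies on the +x side, the other on the -x side.
- nut1_c (a point): Centre of a loose steel hex nut, 26 mm across flats, 14 mm thick, 40 g, lying flat in one compartment of the dish, bore upright.
- nut2_c (a point): Centre of the other hex nut, same, beside it in the same compartment.
- bar1_c (a point): Centre of a loose flat steel clamp bar, 50 mm long (its y), 14 mm wide (its x), 10 mm thick, with two small dark holes, 50 g, lying along the divider in the other compartment.
- bar2_c (a point): Centre of the other clamp bar, same, beside it in the same compartment, further from the divider.
- bin_in (a point): Centre of the inner floor of the open steel bin, fixed, 180 mm (its x) by 220 mm (its y) outside, 60 mm high, walls and floor 4 mm thick; this point is 4 mm above the work surface.
- mat_top (a point): Centre of the top face of the round black rubber mat, 240 mm diameter, 4 mm thick, fixed; the dish starts on it.
- dish: Loose aluminium dish, 0.25 kg; origin: centre of its underside, axes as dish_grip. 152 mm long (x), 70 mm wide (y), floor 3 mm, side walls 34 mm high, divider at x = 0 5 mm thick, 41 mm high. No end walls: from 48 to 76 mm out the floor ramps up 15 deg to an open lip 10 mm high. Tipped about y, parts on the low side slide out at 30 to 45 deg; on the high side they rest on the divider (safe to 70).
- mat: The mat itself; origin at the centre of its underside.
- eyepiece1: Bystander: loose standing eyepiece, 28 mm diameter, 48 mm tall; origin under its centre.
- eyepiece2: Bystander: another eyepiece, same.
- screwdriver: Bystander: a loose screwdriver lying on the bench along its x.
- brush: Bystander: a loose brush lying on the bench along its x.
Things that resemble listed ones, but are neither listed nor needed, are in the scene too. Leave any green look-alike of the part that bears nut1_c alone.

How it is judged:
By the outcome, as a careful person would: the job done as asked, in the order asked, and still so for the second after the job is handed in, with the robot touching nothing.
It also fails if it takes over 51 s, if anything falls off the work surface, if the arm or the gripper's body presses on something with over 40 N, if the wrist force passes 120 N, or if a joint passes its speed limit or range.

## Working session

There is one attempt and no reset: what is moved stays moved. The work goes in short steps, Python scripts to look and compute and a tool call to move; the robot and the scene stay as the last step left them, time stands still between calls to the robot, and variables do not carry over. Pictures are saved under pics/ and viewed, and the job is handed in when it is done.

Besides the shell and the picture viewer there is one more tool, called after "Emit:" by a JSON object that holds its "op" and its "data". play_rows: Moves the arm, as the interface text tells. Its arguments: {"type":"object","properties":{"increments":{"type":"array"},"newtons":{"type":"number"}},"required":["increments"]}

```bash
ls; mkdir -p pics; cat > h.py <<'E'
import numpy as np, cv2
from workcell import env
def ray(name,uv):
    c=env.calibration(name);K=np.array([[c['fx'],0,c['cx']],[0,c['fy'],c['cy']],[0,0,1]])
    p=cv2.undistortPoints(np.array(uv,float).reshape(-1,1,2),K,np.array(c['dist_coeffs'])).reshape(-1,2)
    R=np.array(c['R']);t=np.array(c['t'])
    d=np.c_[p,np.ones(len(p))]@R; return -R.T@t,d
def onz(name,uv,z):
    o,d=ray(name,uv); return o+d*((z-o[2])/d[:,2])[:,None]
def tri(a,b):
    (o1,d1),(o2,d2)=ray('scene',[a]),ray('top',[b]);d1=d1[0];d2=d2[0]
    s=np.linalg.lstsq(np.c_[d1,-d2],o2-o1,rcond=None)[0]
    p,q=o1+s[0]*d1,o2+s[1]*d2; return (p+q)/2,np.linalg.norm(p-q)
def proj(name,X):
    c=env.calibration(name);K=np.array([[c['fx'],0,c['cx']],[0,c['fy'],c['cy']],[0,0,1]])
    return cv2.projectPoints(np.array(X,float).reshape(-1,3),cv2.Rodrigues(np.array(c['R']))[0],np.array(c['t'],float),K,np.array(c['dist_coeffs']))[0].reshape(-1,2)
def snap(name,tag):
    f=env.grab_frame(name); cv2.imwrite(f'pics/{tag}.png',f[:,:,::-1]); return f
E
python3 - <<'E'
from h import *
for n in('scene','top'):
    snap(n,n+'0'); c=env.calibration(n); print(n,-np.array(c['R']).T@c['t'],c['fx'],np.array(c['R'])[2])
print(env.state())
E
```

```text
pics
scene [1020.99895543 -576.04547435  660.78985057] 409.58739678453964 [-0.42494269  0.64372495 -0.63642902]
top [ 489.99698878   25.09105345 1257.31204386] 476.27758971151496 [ 0.10004485 -0.01705549 -0.99483674]
{'time_s': 0.1, 'qpos': array([ 6.76673282e+01,  1.83493074e+01,  8.96962798e+01, -1.54092264e-03,
        7.20424799e+01, -1.14435503e+00]), 'qvel': array([ 0.04792164, -0.05720958, -0.23167584,  0.03523587,  0.03763745,
        0.06297662]), 'effort': array([ 9.46608270e-04, -4.13330698e+01, -2.32509023e+01,  7.28985504e-02,
        4.21117223e-02, -3.83256690e-05]), 'ee_pos': array([207.66754918, 535.76732322, 227.21224442]), 'ee_rot': array([-1.79911921e+02, -2.93991252e-04,  1.58812159e+02]), 'force': array([ 0.32269582, -0.19857304,  0.50978561]), 'torque': array([ 0.01120661, -0.08019124,  0.01550153]), 'gripper_width': 91.2806365061146}
```

View pics/scene0.png

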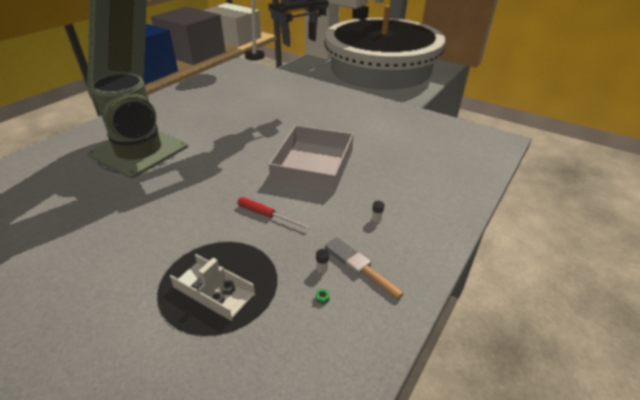

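View pics/top0.png

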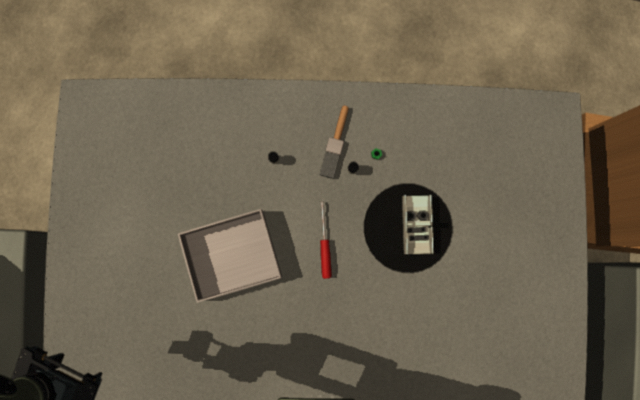

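```bash
python3 - <<'E'
import cv2
t=cv2.imread('pics/top0.png');s=cv2.imread('pics/scene0.png')
a=cv2.resize(t[180:275,360:460],None,fx=6,fy=6,interpolation=3);cv2.imwrite('pics/t0c.png',a)
b=cv2.resize(s[240:335,155:340],None,fx=4.3,fy=4.3,interpolation=3);cv2.imwrite('pics/s0c.png',b)
E
```

```text
(no output)
```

View pics/t0c.png

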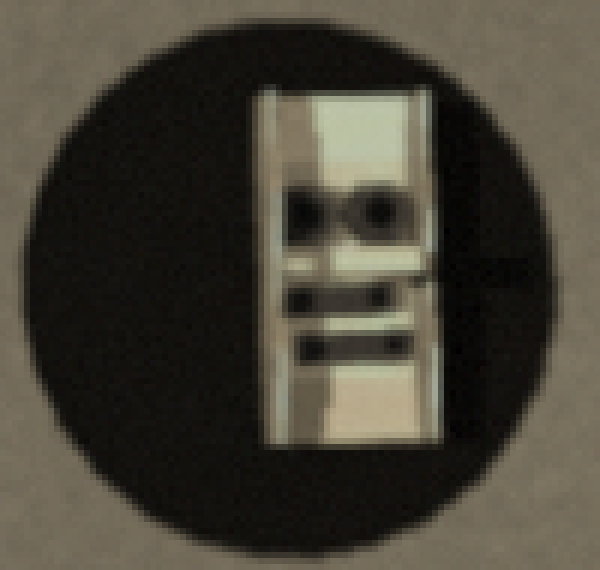

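View pics/s0c.png

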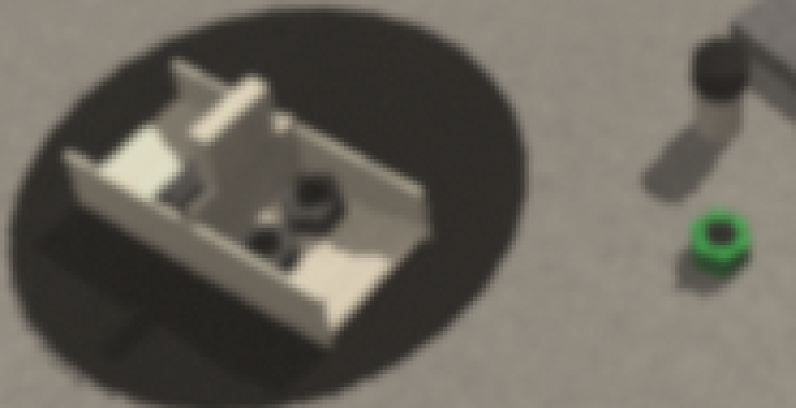

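```bash
python3 - <<'E'
from h import *
t=cv2.imread('pics/top0.png');s=cv2.imread('pics/scene0.png')
P=lambda x,y:(360+x/6-.4,180+y/6-.4)
for z,pts in((38,[P(432,92),P(439,443),P(270,92),P(283,445)]),(14,[P(255,92),P(268,445)])):
    print(z,onz('top',pts,z).round(1)[:,:2].tolist())
# mat
g=cv2.cvtColor(t,cv2.COLOR_BGR2GRAY)
m=(t.max(2)<45).astype(np.uint8);m[:, :355]=0;m[:180]=0;m[280:]=0;m[:,465:]=0
cs,_=cv2.findContours(m,0,1);c=max(cs,key=cv2.contourArea);e=cv2.fitEllipse(cv2.convexHull(c));print('ell',e)
print('mat',onz('top',[e[0]],4)); print(onz('top',c.reshape(-1,2)[::12],4)[:,:2].ptp(0) if hasattr(np.ndarray,'ptp') else np.ptp(onz('top',c.reshape(-1,2),4),0))
# scene tab
S=lambda x,y:(155+x/4.3-.4,240+y/4.3-.4)
print('tabscene',onz('scene',[S(200,130),S(258,82)],81).round(1))
print('nut/bar z~14',onz('top',[P(308,212),P(380,212)],21).round(1),onz('top',[P(340,298),P(355,345)],17).round(1))
# bin rim
a=cv2.resize(t[200:310,170:310],None,fx=5,fy=5,interpolation=3);cv2.imwrite('pics/t0b.png',a)
E
```

```text
38 [[639.8, -290.5], [487.8, -293.5], [638.1, -219.0], [485.9, -225.4]]
14 [[640.8, -217.0], [485.7, -223.7]]
ell ((407.6121520996094, 227.67852783203125), (87.5073013305664, 88.60106658935547), 150.78134155273438)
mat [[ 554.88365488 -234.18040072    4.        ]]Traceback (most recent call last):
  File "<stdin>", line 10, in <module>
AttributeError: `ptp` was removed from the ndarray class in NumPy 2.0. Use np.ptp(arr, ...) instead.
```

```bash
python3 - <<'E'
from h import *
t=cv2.imread('pics/top0.png');s=cv2.imread('pics/scene0.png')
P=lambda x,y:(360+x/6-.4,180+y/6-.4)
S=lambda x,y:(155+x/4.3-.4,240+y/4.3-.4)
print('tabscene',onz('scene',[S(200,130),S(258,82)],81).round(1))
print('nut',onz('top',[P(308,212),P(380,212)],21).round(1),'bar',onz('top',[P(340,298),P(355,345)],17).round(1))
a=cv2.resize(t[200:310,170:310],None,fx=5,fy=5,interpolation=3);cv2.imwrite('pics/t0b.png',a)
# predicted tab top corners with dish (562.9,-257.1), yaw 1.8
for yaw in(1.8,):
  c,sn=np.cos(np.radians(yaw)),np.sin(np.radians(yaw));R=np.array([[c,-sn],[sn,c]])
  q=np.array([[6,20],[6,-20],[-6,-20],[-6,20]])@R.T+[562.9,-257.1]
  X=np.c_[q,np.full(4,81)]
  pt=proj('top',X);ps=proj('scene',X)
  print(((pt-[360,180]+.4)*6).round(),((ps-[155,240]+.4)*4.3).round())
  u=cv2.resize(t[180:275,360:460],None,fx=6,fy=6,interpolation=3);cv2.polylines(u,[((pt-[360,180]+.4)*6).astype(int)],1,(0,0,255))
  v=cv2.resize(s[240:335,155:340],None,fx=4.3,fy=4.3,interpolation=3);cv2.polylines(v,[((ps-[155,240]+.4)*4.3).astype(int)],1,(0,0,255))
  w=np.zeros((570,800,3),np.uint8);w[:285,:300]=cv2.resize(u,(300,285));w[285:,:][:285,:556]=cv2.resize(v,(556,285));
  w[:285,310:610]=0;cv2.imwrite('pics/chk0.png',v);cv2.imwrite('pics/chk1.png',u)
E
```

```text
tabscene [[ 562.9 -270.7   81. ]
 [ 563.5 -236.6   81. ]]
nut [[ 587.7 -239.4   21. ]
 [ 588.3 -271.4   21. ]] bar [[ 550.5 -254.6   17. ]
 [ 530.  -261.4   17. ]]
[[332. 248.]
 [427. 247.]
 [428. 275.]
 [333. 276.]] [[265.  87.]
 [200. 146.]
 [180. 134.]
 [245.  76.]]
```

View pics/t0b.png

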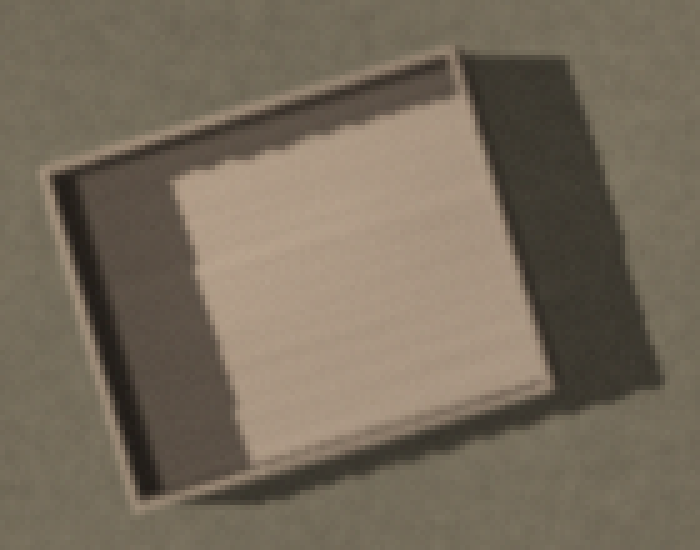

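View pics/chk0.png

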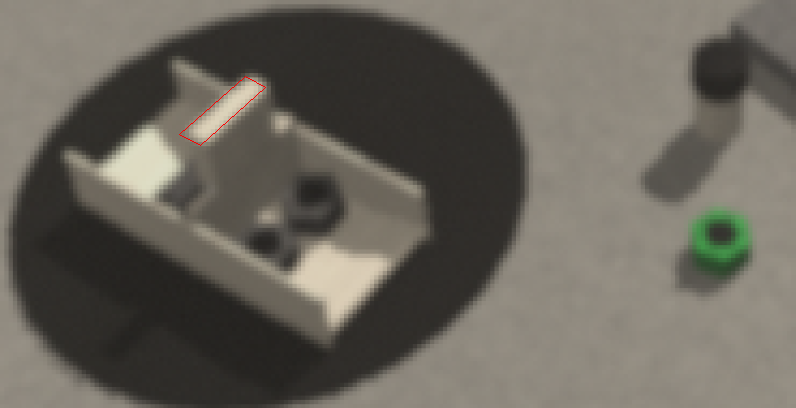

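View pics/chk1.png

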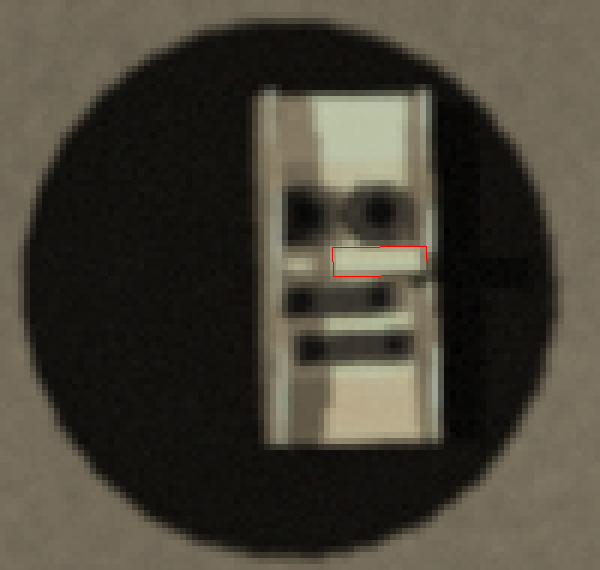

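```bash
python3 - <<'E'
from h import *
B=lambda x,y:(170+x/5-.4,200+y/5-.4)
q=onz('top',[B(43,167),B(457,47),B(553,390),B(137,511)],60)[:,:2];print(q.round(1).tolist(),q.mean(0))
e=np.roll(q,-1,0)-q;print(np.linalg.norm(e,axis=1),np.degrees(np.arctan2(e[:,1],e[:,0])))
X=np.array([[273,157],[353,168],[377,154]]);print(onz('top',X,25).round())
print('brush/sd',onz('top',[[347,106],[328,176],[322,203],[326,278]],8).round())
E
```

```text
[[525.4, 358.0], [591.2, 149.5], [420.5, 96.4], [354.4, 303.5]] [472.87848462 226.82590581]
[218.68360895 178.72770795 217.41755677 179.42592524] [ -72.47910431 -162.71253091  107.70507385   17.69302337]
[[ 732.  126.   25.]
 [ 708.  -85.   25.]
 [ 747. -148.   25.]]
brush/sd [[881. -68.   8.]
 [687. -20.   8.]
 [615.  -5.   8.]
 [419. -20.   8.]]
```

Emit:
{"op": "play_rows", "data": {"increments": [[17.8,-39.6,-3.9,1.15,0],[17.8,-39.6,-3.9,1.15,0],[17.8,-39.6,-3.9,1.15,0],[17.8,-39.6,-3.9,1.15,0],[17.8,-39.6,-3.9,1.15,0],[17.8,-39.6,-3.9,1.15,0],[17.8,-39.6,-3.9,1.15,0],[17.8,-39.6,-3.9,1.15,0],[17.8,-39.6,-3.9,1.15,0],[17.8,-39.6,-3.9,1.15,0],[17.8,-39.6,-3.9,1.15,0],[17.8,-39.6,-3.9,1.15,0],[17.8,-39.6,-3.9,1.15,0],[17.8,-39.6,-3.9,1.15,0],[17.8,-39.6,-3.9,1.15,0],[17.8,-39.6,-3.9,1.15,0],[17.8,-39.6,-3.9,1.15,0],[17.8,-39.6,-3.9,1.15,0],[17.8,-39.6,-3.9,1.15,0],[17.8,-39.6,-3.9,1.15,0]], "newtons": 25}}

```text
time_s: 2.6
ee_pos: [564.0, -257.1, 149.3]
ee_rot: [180.0, -0.0, -178.2]
force: [0.3, 0.4, 0.6]
gripper_width: 91.5
```

Emit:
{"op": "play_rows", "data": {"increments": [[0,0,-20,0,0],[0,0,-20,0,0],[0,0,-20,0,0],[0,0,-10,0,0],[0,0,-5,0,0],[0,0,-5,0,0],[0,0,0,0,0]]}}

```text
time_s: 3.48
ee_pos: [563.9, -255.8, 70.1]
ee_rot: [180.0, 0.0, -178.2]
force: [0.1, 0.4, -0.3]
gripper_width: 91.4
```

```bash
python3 - <<'E'
from h import *
print(env.state()['ee_pos'],env.state()['force'])
f=snap('scene','a1')[:,:,::-1];cv2.imwrite('pics/a1c.png',cv2.resize(f[200:340,140:340],None,fx=4,fy=4,interpolation=3))
E
```

```text
[ 563.89347052 -255.83060811   70.08625692] [ 0.14217881  0.35583244 -0.30906297]
```

View pics/a1c.png

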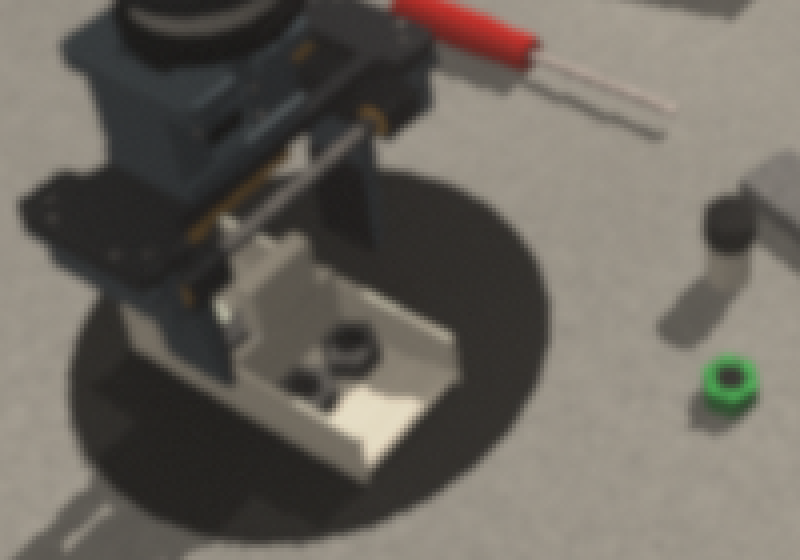

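The jaws straddle the tab (crop around 250,270) on its 40 mm width, and the nuts lie on the +x side. Now closing, with a low grip.

Emit:
{"op": "play_rows", "data": {"increments": [[0,0,0,0,0.3],[0,0,0,0,0.5],[0,0,0,0,0.55],[0,0,0,0,0.6],[0,0,0,0,1],[0,0,0,0,1],[0,0,0,0,1],[0,0,0,0,1]], "newtons": 25}}

```text
time_s: 4.53
ee_pos: [563.8, -255.7, 70.0]
ee_rot: [180.0, -0.0, -178.2]
force: [-0.2, 1.3, 0.3]
gripper_width: 40.1
```

Emit:
{"op": "play_rows", "data": {"increments": [[0,0,3,0,1],[0,0,6,0,1],[0,0,10,0,1],[0,0,14,0,1],[0,0,14,0,1],[0,0,14,0,1],[0,0,12,0,1],[0,0,7,0,1],[0,0,0,0,1]]}}

```text
time_s: 5.65
ee_pos: [564.1, -256.0, 150.6]
ee_rot: [-180.0, 0.1, -178.2]
force: [-0.1, 0.1, -4.1]
gripper_width: 39.9
```

```bash
python3 - <<'E'
from h import *
f=snap('scene','a2')[:,:,::-1];cv2.imwrite('pics/a2c.png',cv2.resize(f[170:310,140:340],None,fx=4,fy=4,interpolation=3))
E
```

```text
(no output)
```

View pics/a2c.png

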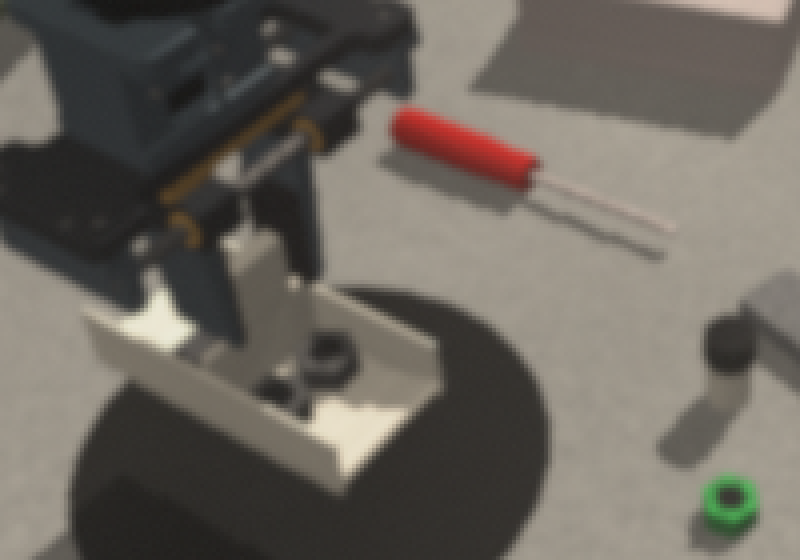

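Emit:
{"op": "play_rows", "data": {"increments": [[-1.3,6.8,0,-0.9,1],[-2.5,13.6,0,-2.2,1],[-3.7,20.4,0,-3.3,1],[-5,27.3,0,-4.4,1],[-5,27.3,0,-4.4,1],[-5,27.3,0,-4.4,1],[-5,27.3,0,-4.4,1],[-5,27.3,0,-4.4,1],[-5,27.3,0,-4.4,1],[-5,27.3,0,-4.4,1],[-5,27.3,0,-4.4,1],[-5,27.3,0,-4.4,1],[-5,27.3,0,-4.4,1],[-5,27.3,0,-4.4,1],[-5,27.3,0,-4.4,1],[-5,27.3,0,-4.4,1],[-5,27.3,0,-4.4,1],[-3.7,20.4,0,-3.3,1],[-2.5,13.6,0,-2.2,1],[-1.3,6.8,0,-0.8,1]]}}

```text
time_s: 8.2
ee_pos: [478.1, 208.7, 149.6]
ee_rot: [-180.0, 0.0, 107.5]
force: [0.1, 0.9, -3.1]
gripper_width: 39.6
```

```bash
python3 - <<'E'
from h import *
f=snap('scene','a3')[:,:,::-1];cv2.imwrite('pics/a3c.png',cv2.resize(f[50:230,200:400],None,fx=3,fy=3,interpolation=3))
f=snap('top','a3t')[:,:,::-1];cv2.imwrite('pics/a3tc.png',cv2.resize(f[170:330,150:330],None,fx=3,fy=3,interpolation=3))
E
```

```text
(no output)
```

View pics/a3c.png

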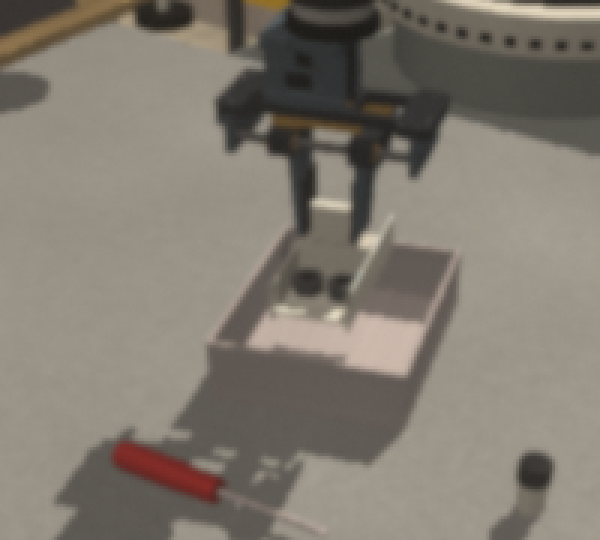

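View pics/a3tc.png

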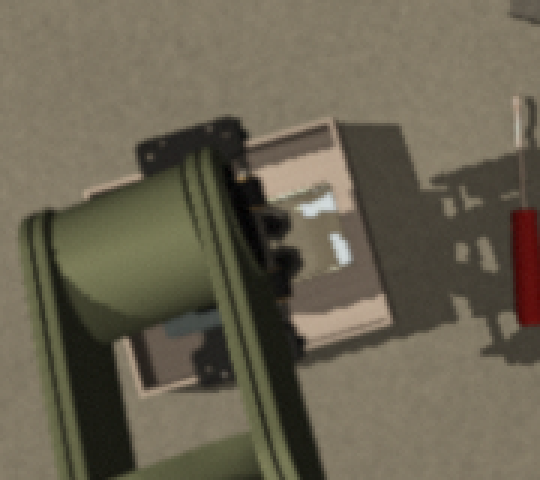

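Emit:
{"op": "play_rows", "data": {"increments": [[0,0,-5,0,1],[0,0,-10,0,1],[0,0,-14,0,1],[0,0,-14,0,1],[0,0,-12,0,1],[0,0,-7,0,1],[0,0,-3,0,1],[0,0,0,0,1],[1,-3.2,0,0,1],[1,-3.2,0,0,1],[0.6,-1.9,0,0,1],[0,0,0,0,1]]}}

```text
time_s: 9.8
ee_pos: [481.6, 199.5, 85.1]
ee_rot: [180.0, -0.0, 107.5]
force: [-0.6, -0.5, -4.1]
gripper_width: 39.6
```

Emit:
{"op": "play_rows", "data": {"increments": [[0.9,-2.9,3.2,0,1],[0.9,-2.9,3.2,0,1],[0.85,-2.7,3,0,1],[0.85,-2.7,3,0,1],[0.9,-2.9,2.7,0,1],[0.9,-2.9,2.7,0,1],[1,-3.1,2.5,0,1],[1,-3.1,2.5,0,1],[0,0,0,0,1]]}}

```text
time_s: 10.92
ee_pos: [488.6, 178.1, 108.7]
ee_rot: [179.9, -0.2, 107.4]
force: [-2.6, 6.4, -2.5]
gripper_width: 40.0
```

```bash
python3 - <<'E'
from h import *
f=snap('scene','a4')[:,:,::-1];cv2.imwrite('pics/a4c.png',cv2.resize(f[70:210,240:380],None,fx=4,fy=4,interpolation=3))
E
```

```text
(no output)
```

View pics/a4c.png

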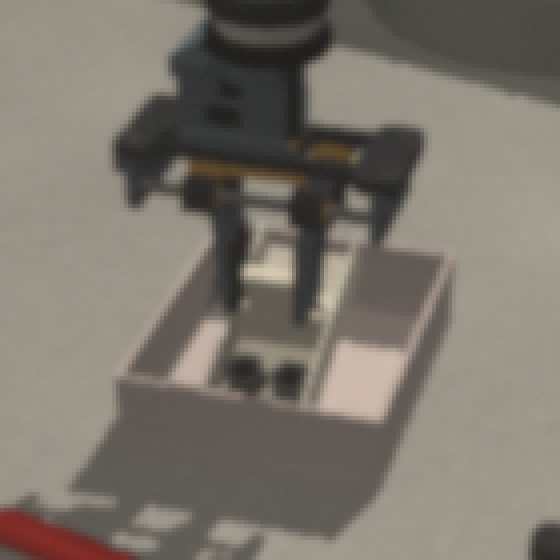

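Emit:
{"op": "play_rows", "data": {"increments": [[1.05,-3.35,2.2,0,1],[1.05,-3.35,2.2,0,1],[1.1,-3.5,1.8,0,1],[1.1,-3.5,1.8,0,1],[1.15,-3.6,1.5,0,1],[1.15,-3.6,1.5,0,1],[1.2,-3.7,1.2,0,1],[1.2,-3.7,1.2,0,1],[1.2,-3.9,0.8,0,1],[1.2,-3.9,0.8,0,1],[0,0,0,0,1]]}}

```text
time_s: 12.35
ee_pos: [500.3, 139.9, 122.8]
ee_rot: [180.0, 0.0, 107.5]
force: [-0.5, 3.4, -3.5]
gripper_width: 39.7
```

```bash
python3 - <<'E'
from h import *
f=snap('scene','a5')[:,:,::-1];cv2.imwrite('pics/a5c.png',cv2.resize(f[70:210,240:380],None,fx=4,fy=4,interpolation=3))
E
```

```text
(no output)
```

View pics/a5c.png

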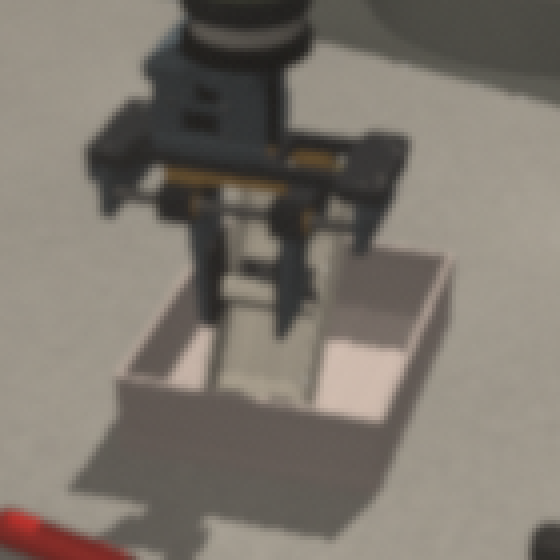

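Emit:
{"op": "play_rows", "data": {"increments": [[0,0,0,0,1],[-1,3.2,0,0,1],[-1.5,4.8,0,0,1],[-1.8,5.7,0,0,1],[-1.8,5.7,0,0,1],[-1.8,5.7,0,0,1],[-1.8,5.7,0,0,1],[-1.2,3.8,0,0,1],[0,0,0,0,1]], "newtons": 45}}

```text
time_s: 13.52
ee_pos: [489.1, 175.2, 122.8]
ee_rot: [180.0, 0.0, 107.5]
force: [0.7, -0.4, -3.5]
gripper_width: 39.7
```

```bash
python3 - <<'E'
from h import *
f=snap('scene','a6')[:,:,::-1];cv2.imwrite('pics/a6c.png',cv2.resize(f[70:210,240:380],None,fx=4,fy=4,interpolation=3))
f=snap('top','a6t')[:,:,::-1];cv2.imwrite('pics/a6tc.png',cv2.resize(f[170:330,150:330],None,fx=3,fy=3,interpolation=3))
E
```

```text
(no output)
```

View pics/a6c.png

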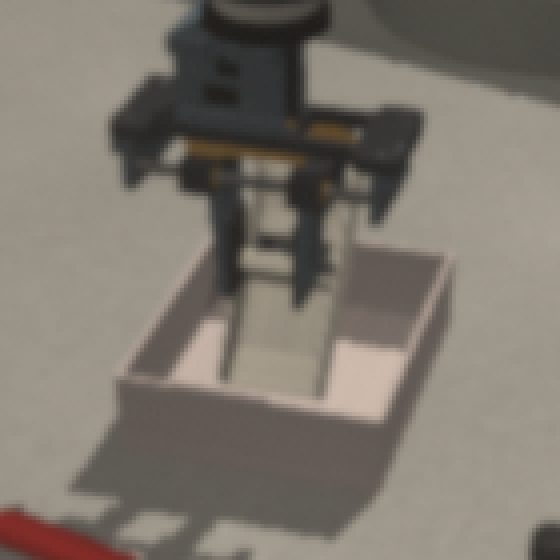

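View pics/a6tc.png

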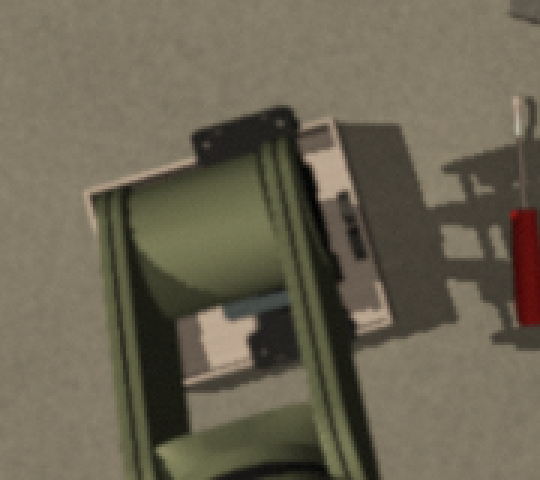

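Both nuts are in the bin, at the wall (top crop 350,225), and the dish is still tilted with the bars on the high side. I'll lift it clear, then level it against the wall's outer rim under the emptied side.

Emit:
{"op": "play_rows", "data": {"increments": [[0,0,4,0,1],[0,0,8,0,1],[0,0,12,0,1],[0,0,12,0,1],[0,0,8,0,1],[0,0,4,0,1],[1.5,-4.8,0,0,1],[3,-9.5,0,0,1],[4.5,-14.3,0,0,1],[5,-15.5,0,0,1],[4.5,-14.3,0,0,1],[3,-9.5,0,0,1],[0.5,-1.7,0,0,1],[0,0,0,0,1]]}}

```text
time_s: 15.38
ee_pos: [511.2, 105.4, 170.8]
ee_rot: [180.0, -0.0, 107.5]
force: [0.1, -0.1, -4.4]
gripper_width: 39.6
```

```bash
python3 - <<'E'
from h import *
f=snap('scene','a7')[:,:,::-1];cv2.imwrite('pics/a7c.png',cv2.resize(f[40:230,220:400],None,fx=3,fy=3,interpolation=3))
f=snap('top','a7t')[:,:,::-1];cv2.imwrite('pics/a7tc.png',cv2.resize(f[170:330,150:330],None,fx=3,fy=3,interpolation=3))
E
```

```text
(no output)
```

View pics/a7c.png

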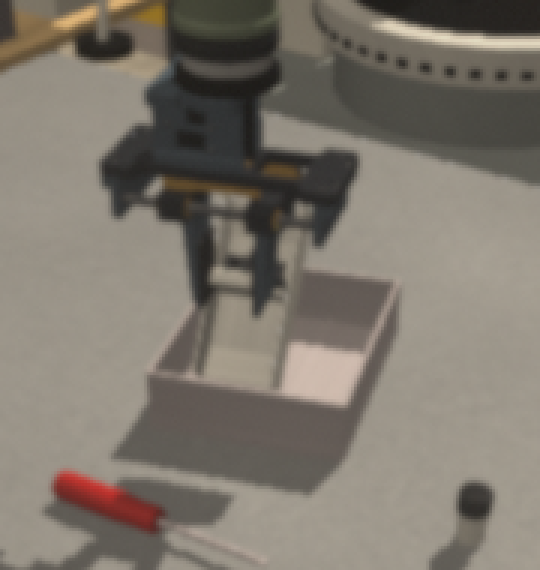

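View pics/a7tc.png

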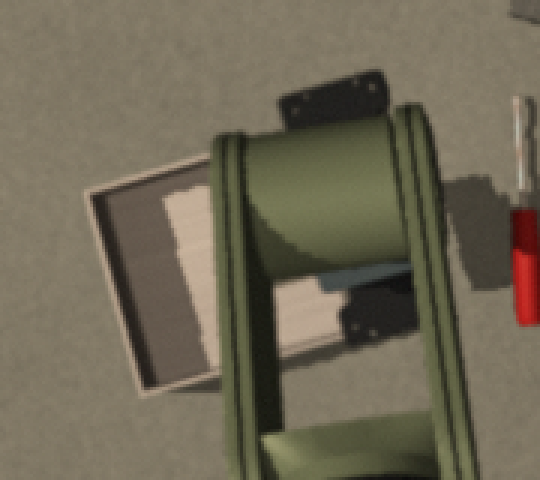

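```bash
python3 - <<'E'
from h import *
P=np.array([511.2,105.4,169.5]);n=np.array([.301,-.954,0]);l=np.array([.954,.301,0])
for th in range(25,65,5):
    s,c=np.sin(np.radians(th)),np.cos(np.radians(th))
    X=[P+n*(76*c-54*s)+np.array([0,0,-76*s-54*c])+k*l for k in(-35,35)]
    X+=[P+n*(0*c+(12)*s)+np.array([0,0,12*c])+k*l for k in(-20,20)]
    print(th,((proj('scene',X)-[220,40])*3).round().tolist(), X[0][2].round())
E
```

```text
25 [[174.0, 395.0], [257.0, 410.0], [204.0, 273.0], [253.0, 280.0]] 88.0
30 [[177.0, 394.0], [259.0, 408.0], [204.0, 274.0], [252.0, 281.0]] 85.0
35 [[181.0, 392.0], [262.0, 406.0], [203.0, 275.0], [252.0, 282.0]] 82.0
40 [[184.0, 389.0], [265.0, 403.0], [203.0, 276.0], [252.0, 284.0]] 79.0
45 [[187.0, 385.0], [268.0, 400.0], [203.0, 277.0], [251.0, 285.0]] 78.0
50 [[191.0, 381.0], [271.0, 395.0], [202.0, 279.0], [251.0, 286.0]] 77.0
55 [[194.0, 376.0], [274.0, 390.0], [202.0, 280.0], [251.0, 288.0]] 76.0
60 [[197.0, 371.0], [277.0, 384.0], [202.0, 281.0], [251.0, 289.0]] 77.0
```

Emit:
{"op": "play_rows", "data": {"increments": [[1.5,-4.8,0,0,1],[1.5,-4.8,0,0,1],[0,0,-5,0,1],[0,0,-10,0,1],[0,0,-7,0,1],[0,0,-3,0,1],[-1.5,4.8,0,0,1],[-1.5,4.8,0,0,1],[-1.5,4.8,0,0,1],[-1.5,4.8,0,0,1],[-1.5,4.8,0,0,1],[-1.5,4.8,0,0,1],[-1.5,4.8,0,0,1],[-1.5,4.8,0,0,1],[-1.5,4.8,0,0,1],[-1.5,4.8,0,0,1],[0,0,0,0,1]], "newtons": 25}}

```text
time_s: 17.6
ee_pos: [499.1, 144.2, 145.8]
ee_rot: [180.0, -0.0, 107.5]
force: [-0.1, -0.1, -2.7]
gripper_width: 39.6
```

```bash
python3 - <<'E'
from h import *
f=snap('scene','a8')[:,:,::-1];cv2.imwrite('pics/a8c.png',cv2.resize(f[40:230,220:400],None,fx=3,fy=3,interpolation=3))
P=env.state()['ee_pos']-[0,0,1.5];n=np.array([.301,-.954,0]);l=np.array([.954,.301,0])
for th in range(0,65,10):
    s,c=np.sin(np.radians(th)),np.cos(np.radians(th))
    X=[P+n*(76*c-54*s)+np.array([0,0,-76*s-54*c])+k*l for k in(-35,35)]
    print(th,((proj('scene',X)-[220,40])*3).round().tolist(), X[0][2].round())
E
```

```text
0 [[178.0, 386.0], [261.0, 400.0]] 90.0
10 [[184.0, 391.0], [265.0, 406.0]] 78.0
20 [[189.0, 393.0], [269.0, 407.0]] 68.0
30 [[196.0, 392.0], [274.0, 406.0]] 60.0
40 [[202.0, 387.0], [279.0, 401.0]] 54.0
50 [[208.0, 380.0], [285.0, 393.0]] 51.0
60 [[214.0, 370.0], [290.0, 383.0]] 51.0
```

View pics/a8c.png

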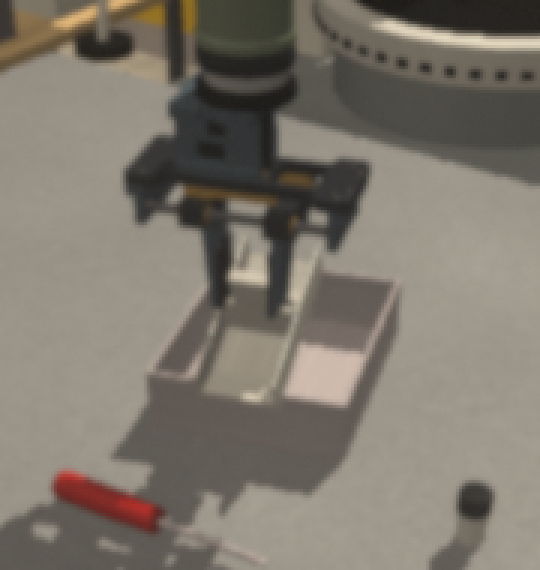

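Emit:
{"op": "play_rows", "data": {"increments": [[-1.5,4.8,0,0,1],[-1.5,4.8,-1,0,1],[-1.2,3.8,-2,0,1],[-1.2,3.8,-2,0,1],[-0.6,1.9,-3,0,1],[-0.6,1.9,-3,0,1],[0,0,-3,0,1],[0,0,-2,0,1],[0,0,-1,0,1],[0,0,0,0,1]]}}

```text
time_s: 18.9
ee_pos: [492.8, 165.0, 129.0]
ee_rot: [180.0, -0.0, 107.5]
force: [-1.2, 1.7, 3.1]
gripper_width: 39.6
```

```bash
python3 - <<'E'
from h import *
f=snap('scene','a9')[:,:,::-1];cv2.imwrite('pics/a9c.png',cv2.resize(f[40:230,220:400],None,fx=3,fy=3,interpolation=3))
P=env.state()['ee_pos']-[0,0,1.5];n=np.array([.301,-.954,0]);l=np.array([.954,.301,0])
for th in range(-10,35,5):
    s,c=np.sin(np.radians(th)),np.cos(np.radians(th))
    X=[P+n*(76*c-54*s)+np.array([0,0,-76*s-54*c])+k*l for k in(-35,35)]
    print(th,((proj('scene',X)-[220,40])*3).round().tolist(), X[0][2].round())
E
```

```text
-10 [[185.0, 380.0], [266.0, 394.0]] 88.0
-5 [[187.0, 384.0], [267.0, 399.0]] 80.0
0 [[189.0, 388.0], [269.0, 402.0]] 74.0
5 [[191.0, 391.0], [271.0, 405.0]] 67.0
10 [[194.0, 394.0], [273.0, 408.0]] 61.0
15 [[196.0, 395.0], [275.0, 409.0]] 56.0
20 [[199.0, 395.0], [277.0, 409.0]] 51.0
25 [[202.0, 395.0], [279.0, 409.0]] 46.0
30 [[205.0, 394.0], [282.0, 408.0]] 43.0
```

View pics/a9c.png

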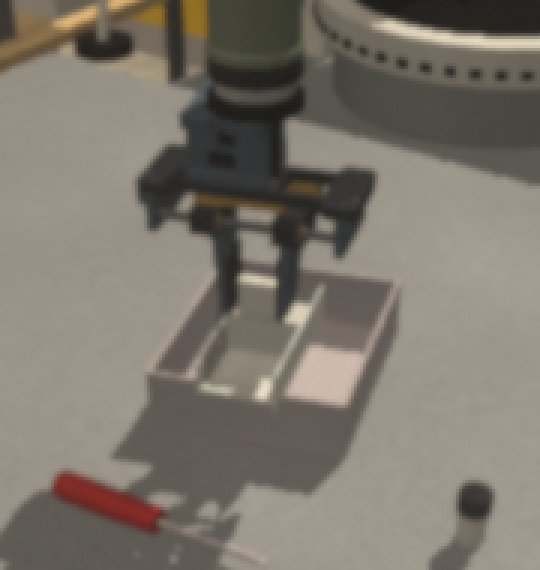

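Emit:
{"op": "play_rows", "data": {"increments": [[0,0,-1.5,0,1],[0,0,-1,0,1],[0,0,0,0,1],[0,0,4,0,1],[0,0,8,0,1],[0,0,10,0,1],[0,0,8,0,1],[0,0,4,0,1],[0,0,0,0,1]]}}

```text
time_s: 20.08
ee_pos: [492.8, 164.8, 160.6]
ee_rot: [180.0, 0.0, 107.5]
force: [-0.2, -0.9, -4.0]
gripper_width: 39.8
```

Emit:
{"op": "play_rows", "data": {"increments": [[0.9,-5.9,0,1.1,1],[1.8,-11.7,0,2.2,1],[2.7,-17.6,0,3.3,1],[3.65,-23.5,0,4.4,1],[3.65,-23.5,0,4.4,1],[3.65,-23.5,0,4.4,1],[3.65,-23.5,0,4.4,1],[3.65,-23.5,0,4.4,1],[3.65,-23.5,0,4.4,1],[3.65,-23.5,0,4.4,1],[3.65,-23.5,0,4.4,1],[3.65,-23.5,0,4.4,1],[3.65,-23.5,0,4.4,1],[3.65,-23.5,0,4.4,1],[3.65,-23.5,0,4.4,1],[3.65,-23.5,0,4.4,1],[3.65,-23.5,0,4.4,1],[2.7,-17.6,0,3.3,1],[1.8,-11.7,0,2,1],[0.9,-5.9,0,0.8,1]]}}

```text
time_s: 22.58
ee_pos: [554.2, -235.5, 159.7]
ee_rot: [180.0, -0.1, -178.2]
force: [0.4, 0.6, -3.2]
gripper_width: 39.7
```

```bash
python3 - <<'E'
from h import *
f=snap('scene','b1')[:,:,::-1];cv2.imwrite('pics/b1c.png',cv2.resize(f[150:330,140:340],None,fx=4,fy=4,interpolation=3)[:600])
cv2.imwrite('pics/b1b.png',cv2.resize(f[110:200,250:370],None,fx=5,fy=5,interpolation=3))
f=snap('top','b1t')[:,:,::-1];cv2.imwrite('pics/b1tc.png',cv2.resize(f[180:300,350:470],None,fx=5,fy=5,interpolation=3))
E
```

```text
(no output)
```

View pics/b1c.png

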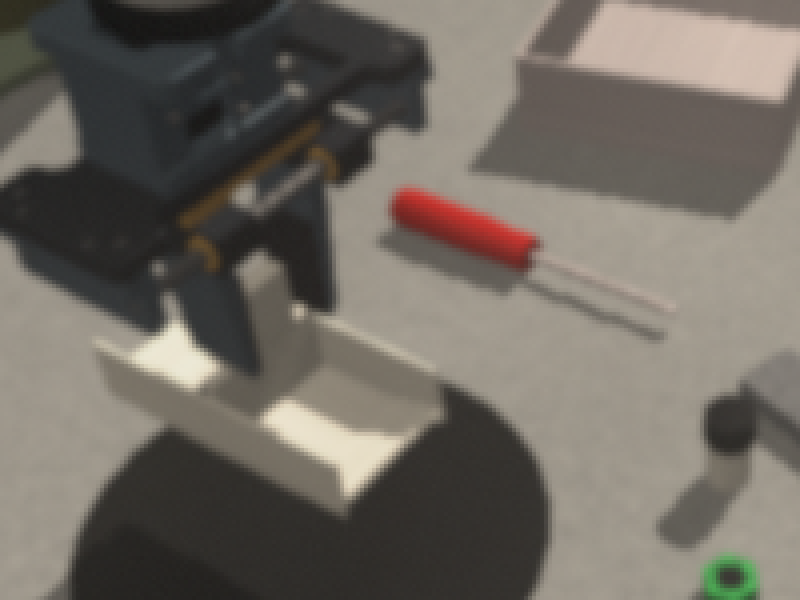

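View pics/b1b.png

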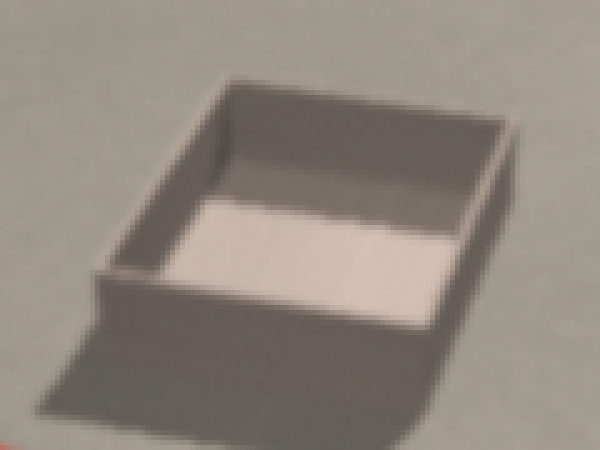

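View pics/b1tc.png

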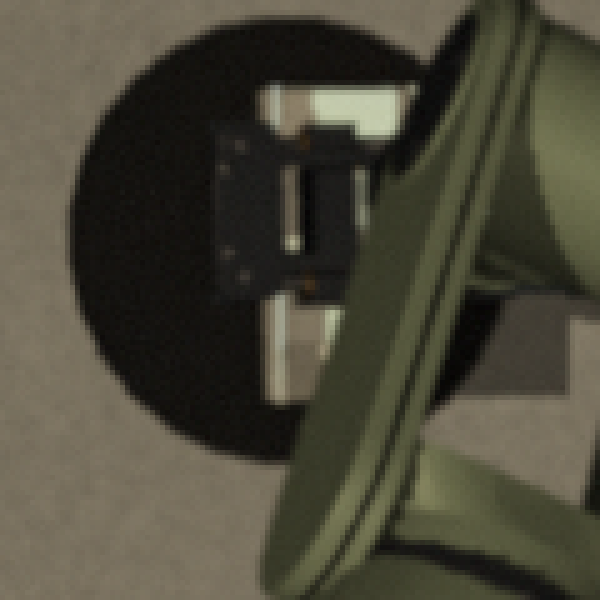

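Emit:
{"op": "play_rows", "data": {"increments": [[0,0,-6,0,1],[0,0,-12,0,1],[0,0,-16,0,1],[0,0,-16,0,1],[0,0,-14,0,1],[0,0,-10,0,1],[0,0,-6,0,1],[0,0,-3,0,1],[0,0,-2,0,1],[0,0,-1,0,1],[0,0,0,0,1],[0,0,0,0,1]]}}

```text
time_s: 24.18
ee_pos: [554.6, -234.7, 74.5]
ee_rot: [-180.0, 0.0, -178.2]
force: [-0.1, 0.4, -3.6]
gripper_width: 40.1
```

```bash
python3 - <<'E'
from h import *
s=env.state();print(s['ee_pos'],s['force'])
f=snap('scene','b2')[:,:,::-1];cv2.imwrite('pics/b2c.png',cv2.resize(f[200:340,140:340],None,fx=4,fy=4,interpolation=3)[:600])
E
```

```text
[ 554.6409692  -234.72834046   74.49229059] [-0.05548824  0.43925268 -3.6142915 ]
```

View pics/b2c.png

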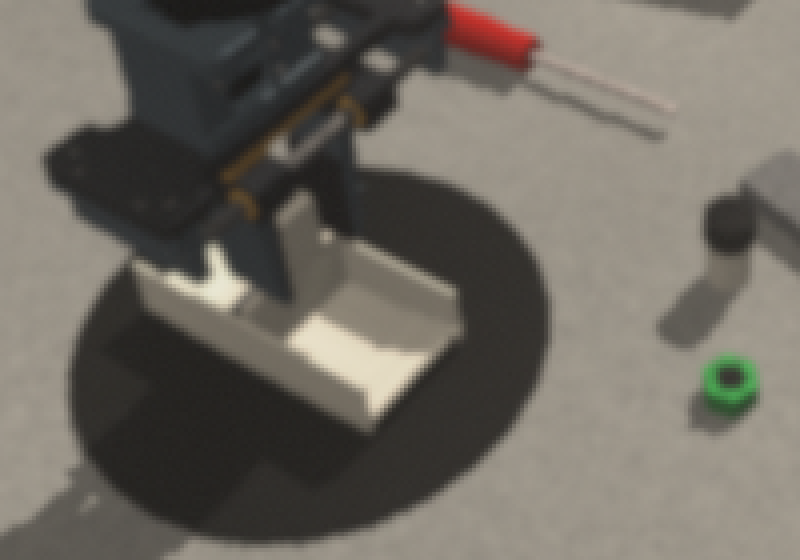

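Level, still about 4 mm clear of the mat. I'll go down slowly.

Emit:
{"op": "play_rows", "data": {"increments": [[0,0,-1,0,1],[0,0,-1,0,1],[0,0,-1,0,1],[0,0,-0.7,0,1],[0,0,0,0,1],[0,0,0,0,1]]}}

```text
time_s: 24.98
ee_pos: [555.5, -234.9, 71.9]
ee_rot: [-179.9, 0.1, -178.2]
force: [1.0, -0.4, 5.2]
gripper_width: 39.9
```

Emit:
{"op": "play_rows", "data": {"increments": [[0,0,0,0,1],[0,0,0,0,1],[0,0,-0.5,0,1],[0,0,0,0,1]], "newtons": 6}}

```text
time_s: 25.48
ee_pos: [555.5, -234.9, 71.5]
ee_rot: [-179.9, 0.2, -178.2]
force: [1.8, 0.5, 6.4]
gripper_width: 39.9
```

```bash
python3 - <<'E'
from h import *
s=env.state();print(s['ee_pos'],s['force'])
f=snap('scene','b3')[:,:,::-1];cv2.imwrite('pics/b3c.png',cv2.resize(f[200:340,140:340],None,fx=4,fy=4,interpolation=3)[:600])
E
```

```text
[ 555.47897922 -234.94298998   71.50187615] [1.8031921  0.49782687 6.40966579]
```

View pics/b3c.png

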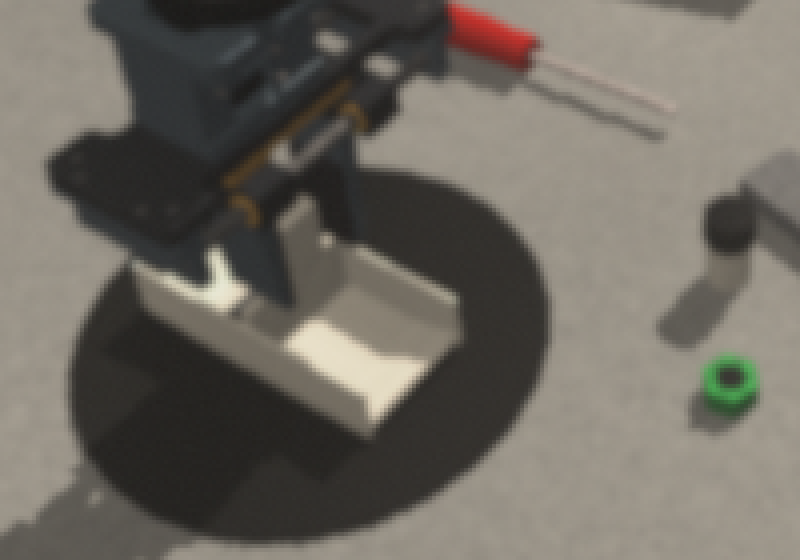

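Emit:
{"op": "play_rows", "data": {"increments": [[0,0,0,0,0.54],[0,0,0,0,0.5],[0,0,0,0,0.4],[0,0,0,0,0.2],[0,0,0,0,0],[0,0,0,0,0],[0,0,0,0,0],[0,0,5,0,0],[0,0,10,0,0],[0,0,20,0,0],[0,0,25,0,0],[0,0,30,0,0],[0,0,30,0,0],[0,20,30,0,0],[-20,40,0,0,0],[-30,40,0,0,0],[-30,40,0,0,0],[-30,40,0,0,0],[-20,30,0,0,0],[0,0,0,0,0]]}}

```text
time_s: 28.02
ee_pos: [423.3, -23.3, 221.1]
ee_rot: [180.0, 0.1, -178.0]
force: [1.0, -1.1, -0.2]
gripper_width: 91.1
```

```bash
python3 - <<'E'
from h import *
s=env.state();print(s['ee_pos'],s['force'],s['gripper_width'])
f=snap('scene','c1')[:,:,::-1];cv2.imwrite('pics/c1c.png',cv2.resize(f[200:340,140:340],None,fx=4,fy=4,interpolation=3)[:600])
f=snap('top','c1t')[:,:,::-1];cv2.imwrite('pics/c1tc.png',cv2.resize(f[180:275,360:460],None,fx=6,fy=6,interpolation=3))
E
```

```text
[423.25045248 -23.28640122 221.07548626] [ 1.02761329 -1.07643759 -0.18188468] 91.07861225130104
```

View pics/c1c.png

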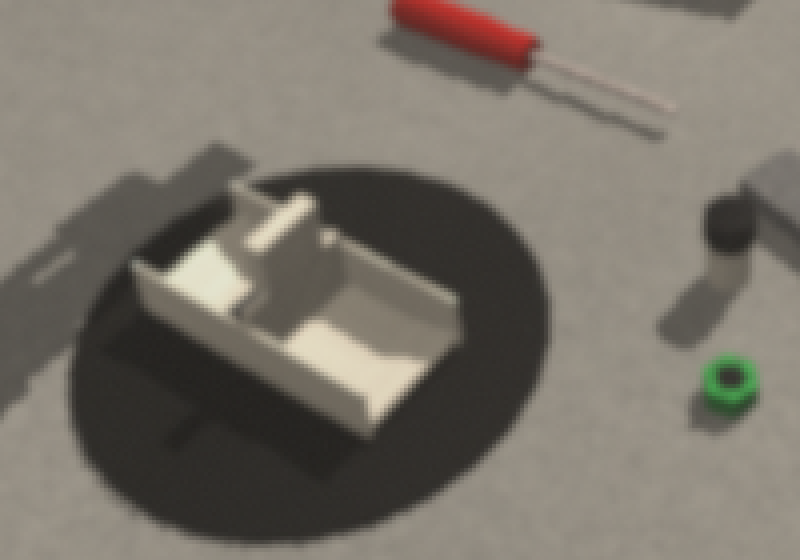

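View pics/c1tc.png

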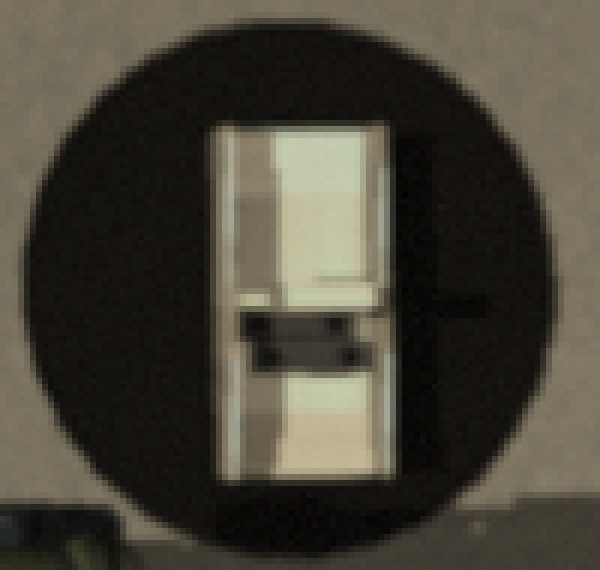

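View pics/c1t.png

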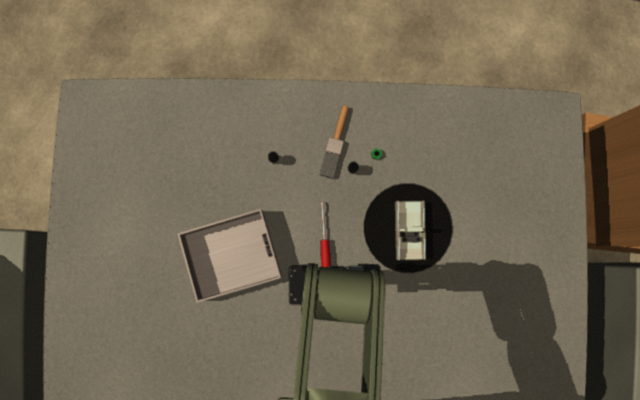

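```bash
python3 - <<'E'
from h import *
P=lambda x,y:(360+x/6-.4,180+y/6-.4)
q=onz('top',[P(390,126),P(392,479),P(228,126),P(236,479)],38);print(q.mean(0))
t=cv2.imread('pics/c1t.png');cv2.imwrite('pics/c1b.png',cv2.resize(t[200:310,170:310],None,fx=5,fy=5,interpolation=3))
E
```

```text
[ 547.62021598 -237.63388999   38.        ]
```

View pics/c1b.png

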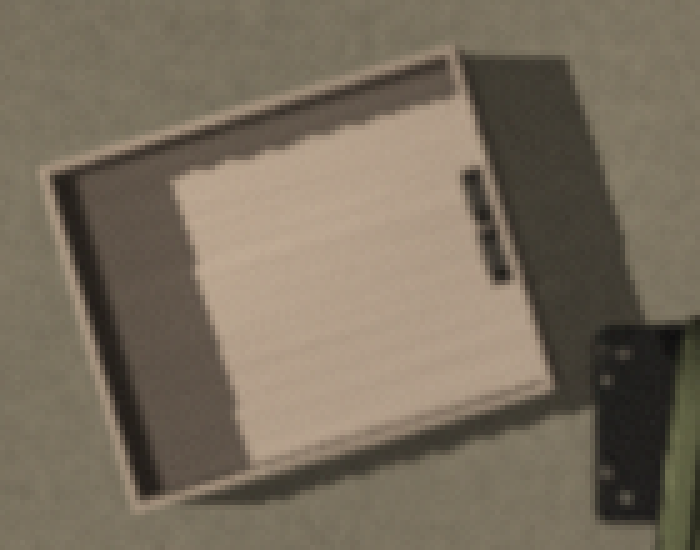

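Both nuts are in the bin (crop 485,225) and both bars are in the dish. The dish sits about 7 mm off the mat centre in x: I measure (547.6, -237.6) for the dish and (554.9, -234.2) for the mat. There is time to regrip it and shift it.

Emit:
{"op": "play_rows", "data": {"increments": [[10,-15,0,0,0],[20,-35,0,0,0],[25,-45,0,0,0],[25,-45,0,0,0],[25,-45,0,0,0],[15,-22,0,0,0],[5,-6,0,0,0],[0,0,-15,0,0],[0,0,-30,0,0],[0,0,-40,0,0],[0,0,-30,0,0],[0,0,-15,0,0],[0,0,-10,0,0],[0,0,-7,0,0],[0,0,-3,0,0],[0,0,0,0,0]], "newtons": 30}}

```text
time_s: 30.12
ee_pos: [549.8, -237.8, 70.5]
ee_rot: [-180.0, 0.0, -178.2]
force: [-0.2, 0.1, -0.3]
gripper_width: 91.2
```

Emit:
{"op": "play_rows", "data": {"increments": [[0,0,0,0,0.3],[0,0,0,0,0.5],[0,0,0,0,0.55],[0,0,0,0,0.6],[0,0,0,0,1],[0,0,0,0,1],[0,0,0,0,1],[0,0,0,0,1]], "newtons": 30}}

```text
time_s: 31.12
ee_pos: [549.5, -237.4, 70.1]
ee_rot: [180.0, -0.0, -178.2]
force: [0.2, 1.5, 0.8]
gripper_width: 40.1
```

Emit:
{"op": "play_rows", "data": {"increments": [[0,0,2,0,1],[0,0,2,0,1],[0,0,1,0,1],[2,0.8,0,0,1],[3,1.2,0,0,1],[2,0.5,0,0,1],[0,0,0,0,1],[0,0,-2,0,1],[0,0,-1,0,1],[0,0,-1,0,1],[0,0,-0.7,0,1],[0,0,0,0,1]]}}

```text
time_s: 32.62
ee_pos: [556.5, -235.2, 70.3]
ee_rot: [180.0, -0.0, -178.2]
force: [1.0, 0.2, -4.4]
gripper_width: 39.4
```

Emit:
{"op": "play_rows", "data": {"increments": [[0,0,-0.4,0,1],[0,0,-0.4,0,1],[0,0,0,0,1]]}}

```text
time_s: 33.0
ee_pos: [556.6, -235.2, 70.0]
ee_rot: [-180.0, 0.0, -178.2]
force: [-1.1, 0.6, 0.1]
gripper_width: 39.4
```

Touching down (force back to 0). Releasing and withdrawing.

Emit:
{"op": "play_rows", "data": {"increments": [[0,0,0,0,0.54],[0,0,0,0,0.5],[0,0,0,0,0.4],[0,0,0,0,0.2],[0,0,0,0,0],[0,0,0,0,0],[0,0,0,0,0],[0,0,5,0,0],[0,0,10,0,0],[0,0,20,0,0],[0,0,25,0,0],[0,0,30,0,0],[0,0,30,0,0],[0,20,30,0,0],[-20,40,0,0,0],[-30,40,0,0,0],[-30,40,0,0,0],[-30,40,0,0,0],[-20,30,0,0,0],[0,0,0,0,0]]}}

```text
time_s: 35.5
ee_pos: [425.3, -23.8, 220.6]
ee_rot: [180.0, 0.1, -178.0]
force: [0.3, -0.3, -0.1]
gripper_width: 90.9
```

```bash
python3 - <<'E'
from h import *
s=env.state();print(s['time_s'],s['force'],s['gripper_width'])
snap('scene','d1')
f=snap('top','d1t')[:,:,::-1];cv2.imwrite('pics/d1tc.png',cv2.resize(f[180:275,360:460],None,fx=6,fy=6,interpolation=3))
a=cv2.imread('pics/top0.png').astype(int);print('bystander diff',np.abs(a[95:240,262:395]-f[95:240,262:395].astype(int)).max(), np.abs(a[95:200,262:360]-f[95:200,262:360].astype(int)).max())
E
```

```text
35.5 [ 0.30986343 -0.3325364  -0.10559369] 90.94723018214853
bystander diff 127 12
```

View pics/d1.png

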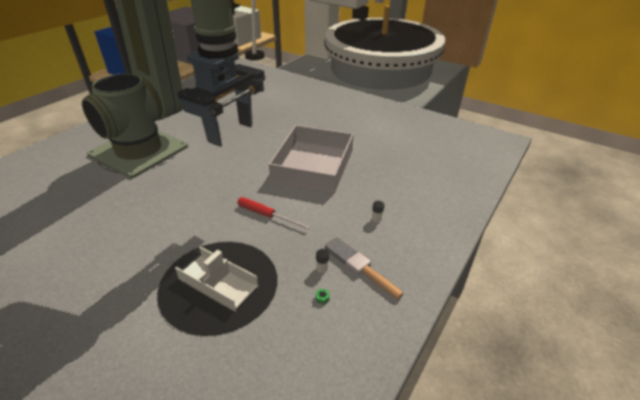

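View pics/d1tc.png

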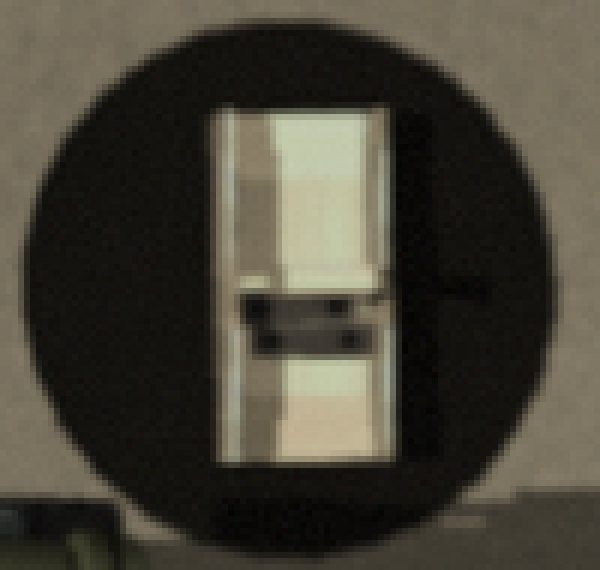

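```bash
python3 - <<'E'
from workcell import env
print(env.job_done())
E
```

```text
the job is handed in; nothing more can be done
None
```

Both nuts are in the bin and both clamp bars are still in the dish. The dish stands upright on the middle of its mat, and I handed the job in at about 35.5 s.

- **Tipping:** I gripped the tab across its 40 mm width. The moves allow no tilt, so I pressed the nut-side lip against the inside of a bin wall, and the dish turned in the jaws to about 50°. After the nuts slid out I levelled it against the bin rim.
- **Set-down:** The first set-down was about 7 mm off centre. I regripped the dish, shifted it and set it down again.

**Last checks:**
- Both nuts were seen in the bin, resting against one wall, when I looked at 28 s; I did not zoom in on the bin again after that. Both bars lie beside the divider.
- In the last top view the dish matches the mat centre to about 2 mm along its length. Across its width it is judged by eye only.
- The brush and both eyepieces look unchanged from the first picture. The green nut and the screwdriver are where they were, judged by eye.
- The gripper was open and clear of everything at hand-in.
- The only disagreement was the tilt: I planned 45° and the picture showed about 50 to 55°, still within the 70° limit.

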